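# Put the clay tumbler in the damp box and close its heavy lid onto the seal

## Robot

A 6-joint arm with a two-finger parallel gripper is mounted at the origin on the work surface. World frame = base frame: x ahead of the robot, y to its left, z up, the work surface at z = 0. Lengths are in m, angles in rad, forces in N, time in s.
With the tool pointing down it reaches from about 0.375 to 0.9 m from the base axis. Payload 3.1 kg.
Tool frame: the origin (TCP) lies on the centre line of the jaws, within the pads' length; the fingertips stand 25 mm ahead of it and the grasp point (between the pads) lies 6 mm ahead of it; z points along the fingers, y is the line along which they close (so a half turn about z gives the same grasp; the last joint's range is limited). The gripper opens to 87 mm and grips with 3 to 60 N. Pads are 19 mm wide; open, the fingers measure 117 mm over their backs; the gripper's body (75 mm by 190 mm) begins 51 mm behind the grasp point.
Start: joints at [-1.361, 0.527, 1.433, -0, 1.181, -0.178], TCP at [0.237, -0.578, 0.248] pointing down, gripper open.
Joint ranges: [-3.08, 3.08], [-0.75, 2.2], [0.22, 2.44], [-1.43, 4.57], [0, 2.65], [-2.85, 2.85]. Speed limits (rad/s): [2.79, 2.79, 3.14, 3.14, 3.14, 3.14].

## Interface

Orientations are given as [roll, pitch, yaw] about the fixed x, y, z axes, in that order (R = Rz(yaw) Ry(pitch) Rx(roll)).
In Python, from cell import sensors, imaging, ticket gives the robot as it stands.
- The arm moves only by the shell command python3 -m handwheel 'ROWS' [OPENING]. ROWS is rows parted by semicolons, their numbers by spaces, 1 to 20 of them, each of 6 numbers: dx, dy, dz in m, then a rotation vector rx, ry, rz in rad; each row is the pose to reach, as a shift and turn from the pose commanded when the command began, along the tool's axes at that moment; what a row does not reach only later rows make up. A row lasts 1/10 s, in which the tool goes at most 0.05 m and 0.15 rad, less where a joint would pass 70% of its speed; a pose out of reach is approached as far as the arm can. OPENING is the opening from 0.0 (shut) to 1.0 (fully open), set as the command begins (- or left out keeps the last). The fingers move at their own pace and stop on an object; the grip force is fixed at half the most. Time passes only in rows, so rows that do not move let the fingers close. It prints the time, the measured TCP pose, the force, the opening and the grip force at its end.
- sensors.observe(): the state, without advancing time (a new reading comes with each control period).
- imaging.get_image(name): name is "scene" or "top" or "wrist"; returns a dict with "color" (480x640x3 uint8, red, green, blue), "fovy" (degrees; the focal length in pixels is half the picture's height over the tangent of half this angle, whatever the lens; pixels are square), "cx", "cy" (the principal point, pixels), "rvec" (rotation vector, rad) and "tvec" (3), from world to camera coordinates, as OpenCV has them. Camera axes: x right, y down, z forward; pixel columns grow to the right and rows downward; lengths in m; the calibration is good to about 2 mm. A picture is of the moment at which its call begins. There is no depth.
- ticket.hand_in(): hands the job in; it is judged then, once.
The state is a dict: "t": time; "joint_pos": joint angles; "qd": joint speeds; "joint_torque": joint torques, N m; "position": TCP position; "ee_rot": TCP orientation; "wrist_force": force on the tool from outside, world axes, zero at the start; "torque": the same for the moment, N m; "opening": opening from 0.0 (shut) to 1.0 (fully open); "finger_force": force on a finger pad.
Only numpy, scipy, OpenCV 4.12 (cv2) and the standard library are available. Lean on these libraries where they do the work, as an engineer would, in place of code of your own. Each camera call takes 0.05 s, during which the arm holds its last target. There are 200 camera calls.

## Task

Stand the small clay tumbler (the straight one without a handle) upright in the open damp box, setting it down gently. Then lower the box's heavy lid slowly by its bar, never letting it drop or slam, and press it down on its stiff seal until it is fully home, but do not lean on it hard enough to crush the seal (keep the load on the seal under about 35 N). Leave the other pots and jars standing where they are.

Things in the scene. Friction and masses are not known exactly. Their poses are not given: they have to be found in the camera images.
- cup: The tumbler: straight round cup of raw clay, no handle, 62 mm tall, 54 mm across at the foot and 58 mm at the rim, wall 4 mm, about 130 g, open at the top. Origin at the centre of its underside, z up. Its place is swapped with the mug's and the bowl's between starts.
- box: The damp box: fixed grey steel box, outside 200 (x) x 240 (y) x 85 mm high, open at the top, walls 8 mm and floor 8 mm thick. Origin at the centre of its underside; its x axis points from the front (handle side, towards the robot) to the hinge side, z up. Turned by up to 0.25 rad.
- lid (a joint): Angle of the lid (rad): 0 = fully home and level, grows as it opens, about 1.5 = upright, where it starts (it opens to 1.75 at most). Hinge friction (about 0.25 N m) holds it only within about 0.2 rad of upright; lower down it falls by its own weight (0.9 kg, about 1 N m when level) unless held up.
- lid_hinge (a point): Middle of the lid's hinge axis, fixed to the box (box axes) at x = +102, z = +87 mm. The lid is a plate 12 mm thick and 250 mm wide that reaches 208 mm from this axis (towards the box's -x when shut); home, its underside is at this height and its flat top 12 mm above.
- lid_handle (a point): Middle of the lid's grip bar: round steel bar 12 mm thick, 100 mm long, parallel to the hinge, 248 mm from its axis, in the plate's mid-plane (6 mm above its underside), 34 mm clear of the lid's edge. Upright it is on top, about 0.335 m high; shut, it is in front of the box at 93 mm. It can turn in the fingers as the lid swings, so the tool may keep pointing down.
- seal_front (a point): Top of the sealing frame at the middle of its front bar, 198 mm from the hinge. The frame is black rubber, 8 mm wide, on the front and side walls of the box, hinged on the lid's axis. Its front starts 4 to 8 mm proud of its bottom position, so the lid lands on it 0.02 to 0.04 rad before home.
- seal: The same sealing frame; origin on the hinge axis. It is stiff and springless: about 12 N on its front bar (some 6 N pressed on the grip bar, on top of the lid's weight) pushes it slowly down and it stays where left. At the bottom it is hard and the lid is home. A load above 35 N on it spoils it (reached with about 22 N pressed on the grip bar).
- mug: Bystander: clay mug with a handle, 85 mm tall, 76 mm across. Origin at the centre of its underside.
- bowl: Bystander: low clay bowl, 45 mm tall, 100 mm across. Origin at the centre of its underside.
- glaze_jar: Bystander: closed round jar, 95 mm tall, 68 mm across. Origin at the centre of its underside.
- brush_pot: Bystander: white pot 110 mm tall, 96 mm across, with brushes standing up to 250 mm. Origin at the centre of its underside.
Not all that is in view belongs to the job. What is shaped like the cup but purple is not meant.

How it is judged:
By the outcome, as a careful person would: the job done as asked, in the order asked, and still so for the second after the job is handed in, with the robot touching nothing.
It also fails if it takes over 72 s, if anything falls off the work surface, if the arm or the gripper's body presses on something with over 40 N, if the wrist force passes 120 N, or if a joint passes its speed limit or range.

## Working session

There is one attempt and no reset: what is moved stays moved. The work goes in short steps, Python scripts to look and compute and a shell command to move; the robot and the scene stay as the last step left them, time stands still between calls to the robot, and variables do not carry over. Pictures are saved under pics/ and viewed, at most 10 in all, crops included, and the job is handed in when it is done.

```bash
mkdir -p pics; ls
python3 - <<'E'
from cell import sensors, imaging
import cv2, numpy as np, pickle
s=sensors.observe(); print({k:np.round(v,3).tolist() for k,v in s.items()})
d={}
for n in ("scene","top","wrist"):
    im=imaging.get_image(n); d[n]=im
    cv2.imwrite(f"pics/{n}0.png",cv2.cvtColor(im["color"],cv2.COLOR_RGB2BGR))
    print(n,im["fovy"],im["cx"],im["cy"],np.round(im["rvec"],3),np.round(im["tvec"],3), (-cv2.Rodrigues(np.array(im["rvec"]))[0].T@np.array(im["tvec"])).round(3))
pickle.dump(d,open("im0.pkl","wb"))
E
```

```text
pics
{'t': 0.0, 'joint_pos': [-1.361, 0.528, 1.434, -0.0, 1.181, -0.178], 'qd': [0.0, 0.001, 0.001, 0.002, 0.002, -0.0], 'joint_torque': [-0.001, -44.004, -17.659, 0.063, 0.058, -0.0], 'position': [0.237, -0.578, 0.247], 'ee_rot': [-3.139, -0.0, 0.389], 'wrist_force': [-0.637, -0.013, -0.036], 'torque': [-0.059, -0.047, -0.047], 'finger_force': 0.0, 'opening': 1.001}
scene 49.21337757795473 324.2812160237495 238.31684589695996 [ 1.146  2.287 -1.06 ] [ 0.336 -0.239  1.651] [1.327 0.583 0.891]
top 47.1560738121415 314.55520865996834 236.5682027744687 [ 2.161 -2.188  0.155] [0.026 0.569 1.048] [0.445 0.048 1.105]
wrist 69.52785182241661 315.20679785857646 236.8173608687884 [-2.405  1.614  0.235] [-0.624 -0.034  0.391] [ 0.309 -0.549  0.384]
```

View pics/scene0.png

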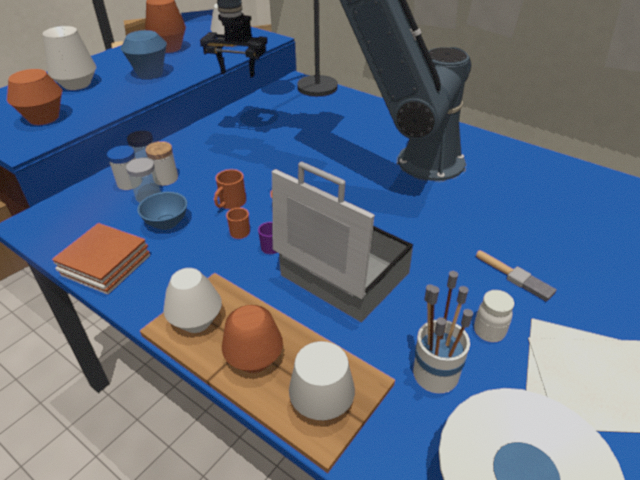

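View pics/top0.png

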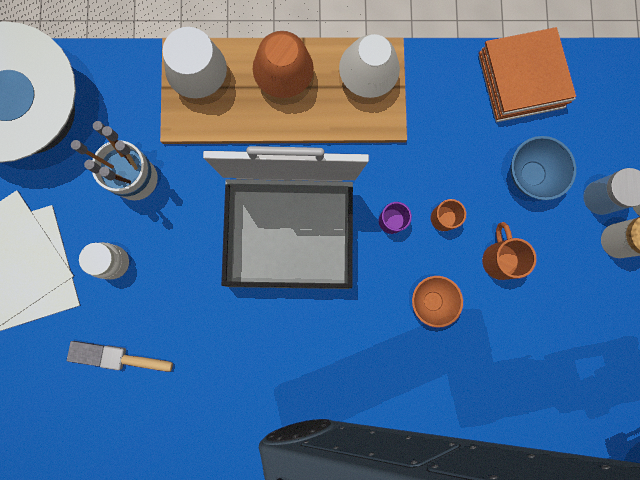

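The top view shows the tumbler at (450,214), the purple decoy at (396,217), the mug at (513,257) and the bowl at (437,301). The box's front edge runs from about (222,286) to (352,286), and the lid bar is at (285,152). The scene view shows the same layout, with the cup at (237,222) and the bar ends near (302,167) and (342,185).

```bash
cat > h.py <<'E'
import cv2, numpy as np
from cell import sensors, imaging
from scipy.spatial.transform import Rotation as Ro
def K(im):
    f=240/np.tan(np.radians(im["fovy"])/2); return np.array([[f,0,im["cx"]],[0,f,im["cy"]],[0,0,1.]])
def ray(im,uv):
    R=cv2.Rodrigues(np.array(im["rvec"],float))[0]; c=-R.T@np.array(im["tvec"],float)
    d=np.c_[np.atleast_2d(uv),np.ones(len(np.atleast_2d(uv)))]@np.linalg.inv(K(im)).T@R
    return c,d
def onz(im,uv,z):
    c,d=ray(im,uv); return c+d*((z-c[2])/d[:,2])[:,None]
def proj(im,p):
    return cv2.projectPoints(np.atleast_2d(np.array(p,float)),np.array(im["rvec"],float),np.array(im["tvec"],float),K(im),None)[0][:,0]
def tool(dw):  # world shift -> tool axes now (ee_rot measured)
    R=Ro.from_euler("xyz",sensors.observe()["ee_rot"]); return R.inv().apply(dw)
E
python3 - <<'E'
from h import *
import pickle
d=pickle.load(open("im0.pkl","rb")); t=d["top"]; s=d["scene"]
hsv=cv2.cvtColor(t["color"],cv2.COLOR_RGB2HSV)
m=cv2.inRange(hsv,(0,120,60),(20,255,255))
cs=cv2.findContours(m,cv2.RETR_EXTERNAL,cv2.CHAIN_APPROX_NONE)[0]
for c in cs:
    if cv2.contourArea(c)<300: continue
    (u,v),r=cv2.minEnclosingCircle(c); e=onz(t,[[u,v]],.062)[0]
    print("orange",round(u),round(v),round(r,1),e.round(3),"diam@.062", (2*r*1.043/K(t)[0,0]).round(4))
# dark rubber
g=cv2.inRange(hsv,(0,0,0),(180,140,60)); g[:150]=0; g[320:]=0; g[:,:190]=0; g[:,380:]=0
c=max(cv2.findContours(g,cv2.RETR_EXTERNAL,cv2.CHAIN_APPROX_NONE)[0],key=cv2.contourArea)[:,0]
print("dark bbox",cv2.boundingRect(c), c[:0])
P=onz(t,c,.091)
box=cv2.approxPolyDP(c[:,None],4,True)[:,0]
print(np.c_[box,onz(t,box,.091)[:,:2].round(3)])
v=t["color"][140:185,284]; print("col 284",[(140+i,*map(int,p)) for i,p in enumerate(v)][::2])
big=cv2.resize(t["color"][135:305,190:490],None,fx=2.6,fy=2.6,interpolation=cv2.INTER_CUBIC)
cv2.imwrite("pics/topcrop.png",big[:,:,::-1])
big=cv2.resize(s["color"][150:320,210:430],None,fx=3.4,fy=3.4,interpolation=cv2.INTER_CUBIC)
cv2.imwrite("pics/scenecrop.png",big[:,:,::-1])
E
```

```text
orange 437 301 25.7 [ 0.44  -0.211  0.062] diam@.062 0.0974
orange 508 251 30.0 [ 0.533 -0.352  0.062] diam@.062 0.1137
orange 638 234 17.5 [ 0.563 -0.609  0.062] diam@.062 0.0664
orange 448 216 17.8 [ 0.604 -0.239  0.062] diam@.062 0.0674
orange 283 93 131.1 [0.85  0.078 0.062] diam@.062 0.4973
orange 526 73 54.9 [ 0.89  -0.408  0.062] diam@.062 0.2083
dark bbox (222, 184, 131, 104) []
[[ 2.26e+02  1.85e+02  6.61e-01  1.85e-01]
 [ 2.22e+02  2.85e+02  4.75e-01  1.91e-01]
 [ 3.51e+02  2.87e+02  4.68e-01 -4.50e-02]
 [ 3.52e+02  1.87e+02  6.55e-01 -5.10e-02]
 [ 3.46e+02  1.98e+02  6.34e-01 -4.00e-02]
 [ 3.47e+02  2.83e+02  4.75e-01 -3.80e-02]
 [ 2.26e+02  2.80e+02  4.84e-01  1.84e-01]
 [ 2.26e+02  2.68e+02  5.06e-01  1.84e-01]
 [ 2.31e+02  2.69e+02  5.04e-01  1.75e-01]
 [ 2.31e+02  2.46e+02  5.46e-01  1.75e-01]
 [ 2.28e+02  2.49e+02  5.41e-01  1.81e-01]
 [ 2.26e+02  2.41e+02  5.56e-01  1.84e-01]
 [ 2.30e+02  2.43e+02  5.52e-01  1.77e-01]
 [ 2.28e+02  2.35e+02  5.67e-01  1.81e-01]
 [ 2.32e+02  2.36e+02  5.65e-01  1.73e-01]
 [ 2.29e+02  1.92e+02  6.48e-01  1.79e-01]
 [ 2.35e+02  1.90e+02  6.51e-01  1.68e-01]]
col 284 [(140, 182, 136, 81), (142, 86, 55, 27), (144, 22, 65, 129), (146, 19, 99, 188), (148, 179, 177, 176), (150, 211, 210, 210), (152, 165, 164, 165), (154, 106, 105, 106), (156, 204, 203, 201), (158, 209, 206, 205), (160, 99, 92, 93), (162, 90, 86, 86), (164, 87, 89, 86), (166, 91, 89, 89), (168, 91, 91, 91), (170, 94, 91, 90), (172, 88, 85, 86), (174, 95, 95, 92), (176, 93, 93, 91), (178, 91, 91, 90), (180, 90, 89, 90), (182, 101, 105, 101), (184, 91, 95, 95)]
```

View pics/topcrop.png

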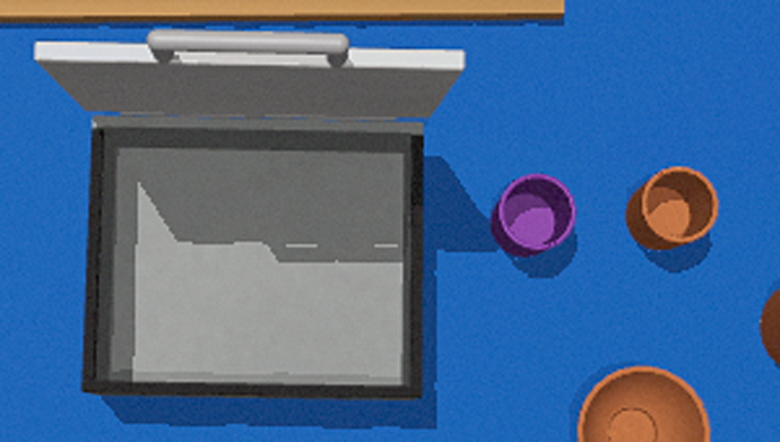

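View pics/scenecrop.png

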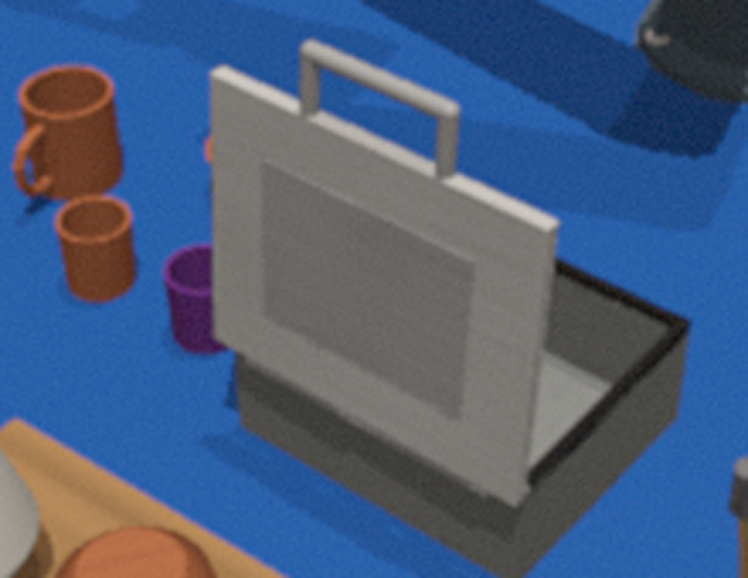

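Run:
```python
from h import *
import pickle
d=pickle.load(open("im0.pkl","rb")); t=d["top"]; s=d["scene"]
print("cup top",onz(t,[[451.5,213.8]],.062),"cup scene",onz(s,[[237.9,213.5]],.062))
print("purple",onz(t,[[190+536/2.6,135+212/2.6]],.062))
pt=np.array([[190+x/2.6,135+42/2.6+0*x] for x in (150,248,347)]); print("bar top",onz(t,pt,.335))
ps=np.array([[210+305/3.4,150+45/3.4],[210+456/3.4,150+108/3.4]]); print("bar scene",onz(s,ps,.335))
# triangulate bar mid
T=lambda im: K(im)@np.c_[cv2.Rodrigues(np.array(im["rvec"],float))[0],np.array(im["tvec"],float)]
X=cv2.triangulatePoints(T(t),T(s),pt[1],ps.mean(0)); print("tri",(X[:3]/X[3]).ravel())
yaw=-.031; c=np.array([.571,.070]); R=np.array([[np.cos(yaw),-np.sin(yaw)],[np.sin(yaw),np.cos(yaw)]])
cor=np.array([[-.1,.12],[-.1,-.12],[.1,-.12],[.1,.12]])@R.T+c
w=np.c_[cor,np.full(4,.089)]
print("top proj",proj(t,w).round(1).tolist(),"scene",proj(s,w).round(1).tolist())
# bystander depth: brush pot etc not needed
g=np.array([*onz(t,[[451.5,213.8]],.062)[0][:2],.2]); st=sensors.observe(); print("tool shift to cup above",tool(g-st["position"]))
```

```text
cup top [[ 0.6068685  -0.24557032  0.062     ]] cup scene [[ 0.60648435 -0.2432535   0.062     ]]
purple [[ 0.60260376 -0.13802843  0.062     ]]
bar top [[0.65807151 0.12122821 0.335     ]
 [0.65770049 0.06733326 0.335     ]
 [0.65732431 0.01268873 0.335     ]]
bar scene [[0.65461177 0.01356951 0.335     ]
 [0.65524183 0.1208766  0.335     ]]
tri [0.65673617 0.06829958 0.33607363]
top proj [[221.1, 285.1], [351.7, 287.4], [352.7, 180.9], [225.0, 178.1]] scene [[412.4, 244.9], [331.1, 206.3], [277.7, 247.2], [362.2, 294.2]]
tool shift to cup above [ 0.46833999 -0.16712106  0.04721166]
```

```bash
r="x"; python3 -m handwheel '0.04 -0.015 0 0 0 -0.12; 0.08 -0.03 0 0 0 -0.24; 0.12 -0.045 0.005 0 0 -0.36; 0.16 -0.06 0.01 0 0 -0.48; 0.2 -0.075 0.015 0 0 -0.6; 0.24 -0.09 0.02 0 0 -0.72; 0.28 -0.105 0.025 0 0 -0.84; 0.32 -0.12 0.03 0 0 -0.96; 0.36 -0.13 0.04 0 0 -1.08; 0.4 -0.145 0.04 0 0 -1.18; 0.44 -0.16 0.04 0 0 -1.18; 0.468 -0.167 0.04 0 0 -1.18; 0.468 -0.167 0.04 0 0 -1.18; 0.468 -0.167 0.04 0 0 -1.18; 0.468 -0.167 0.04 0 0 -1.18' 1.0
python3 - <<'E'
from h import *
s=sensors.observe(); print(s["joint_pos"],s["position"],s["ee_rot"])
im=imaging.get_image("wrist"); hsv=cv2.cvtColor(im["color"],cv2.COLOR_RGB2HSV)
m=cv2.inRange(hsv,(0,110,60),(20,255,255))
cv2.imwrite("pics/w1.png",im["color"][:,:,::-1])
for c in cv2.findContours(m,cv2.RETR_EXTERNAL,cv2.CHAIN_APPROX_NONE)[0]:
    if cv2.contourArea(c)<800: continue
    print(cv2.boundingRect(c)); (u,v),_,_=e=cv2.fitEllipse(c); print(e,onz(im,[[u,v]],.062))
print("expected rim px",proj(im,[[.607,-.245,.062]]))
print(tool(np.array([.607,-.245,.052])-s["position"]))
E
```

```text
t: 1.65
position: [0.6057, -0.2469, 0.2072]
ee_rot: [-3.14, -0.0, 1.568]
wrist_force: [-0.4, -0.6, -0.2]
opening: 1.001
finger_force: 0.0
[-5.57402808e-01  6.11271935e-01  1.39296242e+00 -5.44056069e-04
  1.13857900e+00 -5.54401605e-01] [ 0.60573448 -0.24694142  0.20720218] [-3.14029483e+00 -2.22856186e-04  1.56802318e+00]
(287, 375, 353, 22)
((555.8143310546875, 385.9094543457031), (19.97028923034668, 585.5440673828125), 89.11849212646484) [[ 0.83932506 -0.4044277   0.062     ]]
(188, 349, 77, 44)
((228.7487335205078, 369.5158996582031), (42.20246505737305, 73.10411834716797), 71.55239868164062) [[ 0.52216715 -0.38484158  0.062     ]]
(487, 303, 34, 61)
((503.6992492675781, 332.9725341796875), (31.391895294189453, 59.136383056640625), 168.40359497070312) [[ 0.77978454 -0.3457503   0.062     ]]
(110, 303, 34, 61)
((126.5328140258789, 332.94451904296875), (31.960025787353516, 59.10189437866211), 11.161890983581543) [[ 0.43034445 -0.34477433  0.062     ]]
(229, 281, 73, 36)
((254.4253387451172, 301.34454345703125), (33.16914367675781, 77.8442153930664), 102.49348449707031) [[ 0.55059944 -0.31280721  0.062     ]]
(288, 185, 67, 73)
((320.5491638183594, 221.8458709716797), (64.97689819335938, 70.56489562988281), 178.21279907226562) [[ 0.6100346  -0.23932118  0.062     ]]
(70, 130, 115, 113)
((127.33012390136719, 185.54653930664062), (103.91309356689453, 120.96640014648438), 130.91552734375) [[ 0.45243454 -0.2083889   0.062     ]]
(501, 0, 139, 135)
((577.539794921875, 67.08328247070312), (146.4033966064453, 151.37193298339844), 24.233125686645508) [[ 0.80084742 -0.12152125  0.062     ]]
(489, 0, 28, 135)
((502.9106140136719, 61.17484664916992), (10.016568183898926, 217.7371063232422), 7.676897048950195) [[ 0.74481332 -0.11735835  0.062     ]]
expected rim px [[316.94809772 228.38824231]]
[0.00191643 0.0014209  0.15520115]
```

View pics/w1.png

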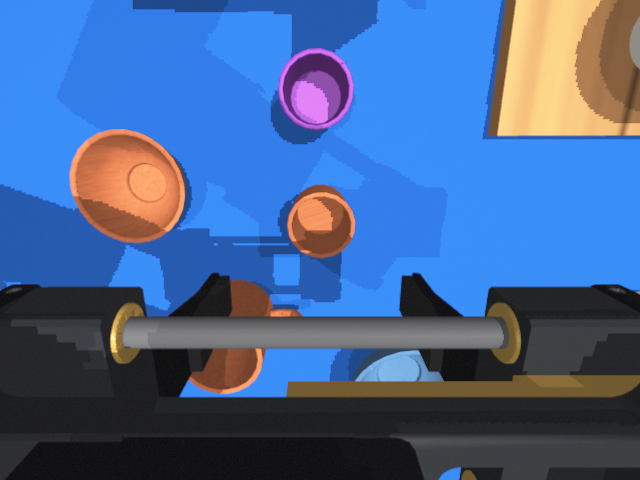

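The wrist view shows the tumbler's rim centred at about (321,224), between the open fingers and clear of the mug at (240,330) and the bowl at (127,185). The three views agree on (0.608, -0.244), so I'll descend and grip.

```bash
python3 -m handwheel '0.001 0.001 0.03; 0.002 0.002 0.06; 0.003 0.002 0.09; 0.003 0.002 0.11; 0.003 0.002 0.13; 0.003 0.002 0.145; 0.003 0.002 0.155; 0.003 0.002 0.155; 0.003 0.002 0.155' 1.0 || python3 -m handwheel '0.001 0.001 0.03 0 0 0; 0.002 0.002 0.06 0 0 0; 0.003 0.002 0.09 0 0 0; 0.003 0.002 0.11 0 0 0; 0.003 0.002 0.13 0 0 0; 0.003 0.002 0.145 0 0 0; 0.003 0.002 0.155 0 0 0; 0.003 0.002 0.155 0 0 0; 0.003 0.002 0.155 0 0 0' 1.0
python3 -m handwheel '0 0 0 0 0 0; 0 0 0 0 0 0; 0 0 0 0 0 0; 0 0 0 0 0 0; 0 0 0 0 0 0; 0 0 0 0 0 0; 0 0 0 0 0 0; 0 0 0 0 0 0' 0.0
```

```text
t: 2.6
position: [0.6089, -0.2439, 0.053]
ee_rot: [3.141, 0.0, 1.568]
wrist_force: [-0.4, 0.6, -0.2]
opening: 0.999
finger_force: 0.0
t: 3.4
position: [0.6092, -0.2435, 0.053]
ee_rot: [3.141, 0.0, 1.569]
wrist_force: [0.2, 0.5, 2.4]
opening: 0.659
finger_force: 29.8Traceback (most recent call last):
ValueError: each row has 6 numbers
```

```bash
python3 -m handwheel '0 0 -0.01 0 0 0; 0 0 -0.03 0 0 0; 0 0 -0.06 0 0 0; 0 0 -0.09 0 0 0; 0 -0.01 -0.12 0 0 0; 0 -0.03 -0.15 0 0 0; 0 -0.05 -0.16 0 0 0; 0 -0.063 -0.16 0 0 0; 0 -0.063 -0.16 0 0 0'
python3 -m handwheel '0.01 0 0 0 0 -0.08; 0.03 0 0 0 0 -0.2; 0.06 0 0 0 0 -0.32; 0.09 0 0 0 0 -0.44; 0.12 0 0 0 0 -0.56; 0.15 0 0 0 0 -0.68; 0.18 0 0 0 0 -0.8; 0.21 0 0 0 0 -0.92; 0.24 0 0 0 0 -1.04; 0.265 0 0 0 0 -1.16; 0.285 0 0 0 0 -1.28; 0.3 0 0 0 0 -1.4; 0.31 0 0 0 0 -1.48; 0.3145 0 0 0 0 -1.54; 0.3145 0 0 0 0 -1.54; 0.3145 0 0 0 0 -1.54; 0.3145 0 0 0 0 -1.54'
python3 - <<'E'
from h import *
s=sensors.observe(); print(s["joint_pos"]); p=s["position"]
im=imaging.get_image("scene"); cv2.imwrite("pics/s2.png",im["color"][:,:,::-1])
print(tool(np.array([.546,.071,.061])-p))
E
```

```text
t: 4.3
position: [0.5435, -0.2427, 0.213]
ee_rot: [-3.139, -0.001, 1.568]
wrist_force: [-0.6, -0.1, -1.5]
opening: 0.653
finger_force: 29.9
t: 6.0
position: [0.5465, 0.071, 0.2123]
ee_rot: [-3.142, -0.0, 3.108]
wrist_force: [0.6, 0.3, -0.3]
opening: 0.652
finger_force: 29.9
[-7.36062661e-02  4.74068557e-01  1.65607576e+00 -1.15085338e-04
  1.01177618e+00 -1.61032876e+00]
[4.48931796e-04 1.63934632e-05 1.51332023e-01]
```

View pics/s2.png

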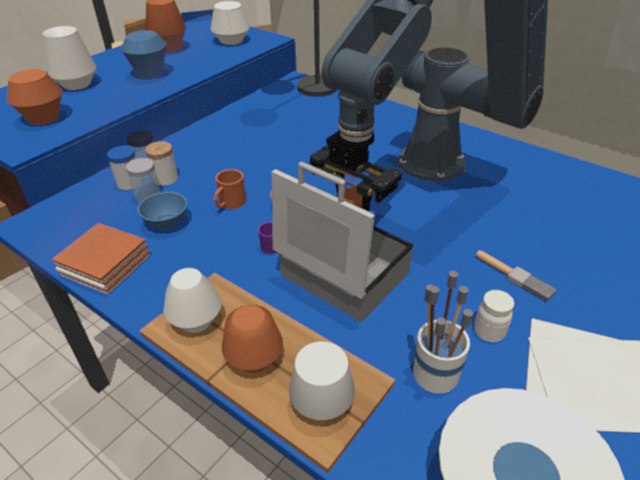

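The scene view shows the cup, held at about (352,198), over the open box in front of the lid. Next I lower it.

```bash
python3 -m handwheel '0 0 0.01 0 0 0; 0 0 0.03 0 0 0; 0 0 0.05 0 0 0; 0 0 0.07 0 0 0; 0 0 0.09 0 0 0; 0 0 0.105 0 0 0; 0 0 0.12 0 0 0; 0 0 0.13 0 0 0; 0 0 0.137 0 0 0; 0 0 0.14 0 0 0; 0 0 0.14 0 0 0; 0 0 0.14 0 0 0'
python3 -m handwheel '0 0 0.001 0 0 0; 0 0 0.002 0 0 0; 0 0 0.003 0 0 0; 0 0 0.004 0 0 0; 0 0 0.005 0 0 0; 0 0 0.006 0 0 0; 0 0 0.007 0 0 0; 0 0 0.008 0 0 0; 0 0 0.009 0 0 0; 0 0 0.009 0 0 0; 0 0 0.009 0 0 0'
```

```text
t: 7.25
position: [0.5468, 0.0712, 0.073]
ee_rot: [-3.142, 0.001, 3.109]
wrist_force: [-0.5, 0.5, -1.1]
opening: 0.658
finger_force: 29.9
t: 8.35
position: [0.5464, 0.0712, 0.0635]
ee_rot: [3.142, -0.0, 3.109]
wrist_force: [0.1, 0.7, -1.1]
opening: 0.655
finger_force: 29.9
```

```bash
python3 -m handwheel '0 0 0.0005 0 0 0; 0 0 0.001 0 0 0; 0 0 0.0015 0 0 0; 0 0 0.002 0 0 0; 0 0 0.002 0 0 0; 0 0 0.002 0 0 0'
python3 -m handwheel '0 0 0.0005 0 0 0; 0 0 0.001 0 0 0; 0 0 0.001 0 0 0; 0 0 0.001 0 0 0'
```

```text
t: 8.95
position: [0.5463, 0.0713, 0.0615]
ee_rot: [3.142, -0.0, 3.109]
wrist_force: [0.7, -0.5, -1.7]
opening: 0.655
finger_force: 29.9
t: 9.35
position: [0.5464, 0.0712, 0.0609]
ee_rot: [-3.142, 0.0, 3.109]
wrist_force: [-1.7, -0.9, 4.0]
opening: 0.652
finger_force: 29.8
```

```bash
python3 -m handwheel '0 0 0 0 0 0; 0 0 0 0 0 0; 0 0 0 0 0 0; 0 0 0 0 0 0; 0 0 0 0 0 0; 0 0 0 0 0 0' 1.0
python3 -m handwheel '0 0 -0.005 0 0 0; 0 0 -0.015 0 0 0; 0 0 -0.03 0 0 0; 0 0 -0.06 0 0 0; 0 0 -0.1 0 0 0; 0 0 -0.14 0 0 0; 0 0 -0.18 0 0 0; 0 0 -0.22 0 0 0; 0 0 -0.26 0 0 0; 0 0 -0.3 0 0 0; 0 0 -0.34 0 0 0; 0 0 -0.36 0 0 0; 0 0 -0.36 0 0 0; 0 0 -0.36 0 0 0'
python3 -m handwheel '0 0 0 0 0 0.12; 0 0 0 0 0 0.24; 0 0 0 0 0 0.36; 0 0 0 0 0 0.48; 0 0 0 0 0 0.6; 0 0 0 0 0 0.72; 0 0 0 0 0 0.84; 0 0 0 0 0 0.96; 0 0 0 0 0 1.08; 0 0 0 0 0 1.2; 0 0 0 0 0 1.32; 0 0 0 0 0 1.44; 0 0 0 0 0 1.52; 0 0 0 0 0 1.57; 0 0 0 0 0 1.57; 0 0 0 0 0 1.57; 0 0 0 0 0 1.57'
python3 - <<'E'
from h import *
s=sensors.observe(); p=s["position"]; print(s["joint_pos"])
im=imaging.get_image("wrist"); cv2.imwrite("pics/w3.png",im["color"][:,:,::-1])
a=.087; print("bar px",proj(im,[[.657,.067,.336],[.6585,.117,.336],[.6555,.017,.336]]))
print(tool(np.array([.657,.067,.342])-p))
E
```

```text
t: 9.95
position: [0.5464, 0.0713, 0.0605]
ee_rot: [3.142, -0.0, 3.109]
wrist_force: [-0.8, -0.3, 0.6]
opening: 0.992
finger_force: 0.0
t: 11.35
position: [0.5456, 0.0713, 0.4206]
ee_rot: [3.142, 0.0, 3.109]
wrist_force: [0.9, -0.7, -0.6]
opening: 1.003
finger_force: 0.0
t: 13.05
position: [0.546, 0.0712, 0.4197]
ee_rot: [-3.14, -0.0, 1.539]
wrist_force: [-0.6, 0.8, -1.7]
opening: 1.003
finger_force: 0.0
[-7.32591786e-02  2.70105807e-01  1.36948557e+00  6.81873562e-06
  1.50383767e+00 -4.19179524e-02]
bar px [[479.94419625 255.80249204]
 [490.4082178  181.4417556 ]
 [470.67273408 321.68851408]]
[-0.00074293  0.11118785  0.07751865]
```

View pics/w3.png

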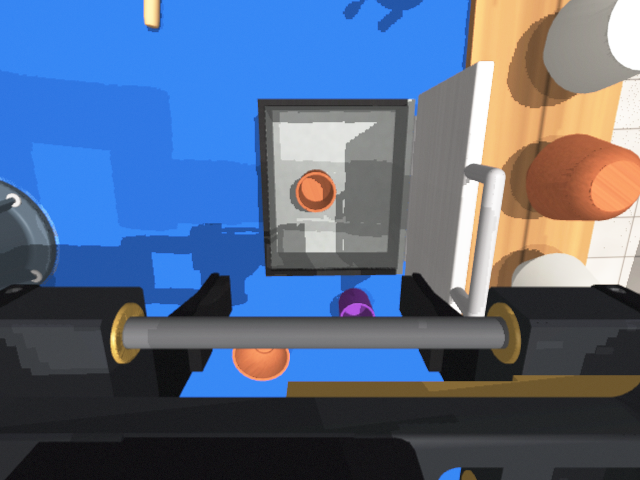

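The wrist view shows the cup standing in the box at (315,190). The bar runs from (495,172) to (478,315), which puts it about 2–3 mm further out than the first estimate, at x ≈ 0.659.

```bash
python3 -m handwheel '0 0.01 0 0 0 0; 0 0.03 0 0 0 0; 0 0.05 0 0 0 0; 0 0.07 0 0 0 0; 0 0.09 0 0 0 0; 0 0.105 0 0 0 0; 0 0.113 0 0 0 0; 0 0.113 0.01 0 0 0; 0 0.113 0.03 0 0 0; 0 0.113 0.05 0 0 0; 0 0.113 0.065 0 0 0; 0 0.113 0.0755 0 0 0; 0 0.113 0.0775 0 0 0; 0 0.113 0.0775 0 0 0; 0 0.113 0.0775 0 0 0' 1.0
python3 -m handwheel '0 0 0 0 0 0; 0 0 0 0 0 0; 0 0 0 0 0 0; 0 0 0 0 0 0; 0 0 0 0 0 0; 0 0 0 0 0 0; 0 0 0 0 0 0; 0 0 0 0 0 0; 0 0 0 0 0 0; 0 0 0 0 0 0; 0 0 0 0 0 0; 0 0 0 0 0 0' 0.0
python3 - <<'E'
from h import *
s=sensors.observe(); print(s["joint_pos"],s["torque"])
im=imaging.get_image("scene"); cv2.imwrite("pics/s4.png",cv2.resize(im["color"][130:310,210:430],None,fx=3,fy=3)[:,:,::-1])
E
```

```text
t: 14.6
position: [0.6597, 0.0676, 0.3441]
ee_rot: [3.14, 0.0, 1.539]
wrist_force: [-0.0, 0.1, -0.2]
opening: 1.0
finger_force: 0.0
t: 15.8
position: [0.6594, 0.0676, 0.343]
ee_rot: [3.141, 0.0, 1.539]
wrist_force: [-0.1, -0.1, -0.3]
opening: 0.127
finger_force: 30.0
[-6.60742083e-02  4.98686337e-01  1.21061889e+00  6.98141573e-06
  1.43204409e+00 -3.40846443e-02] [-0.01044534 -0.10609004 -0.00117433]
```

View pics/s4.png

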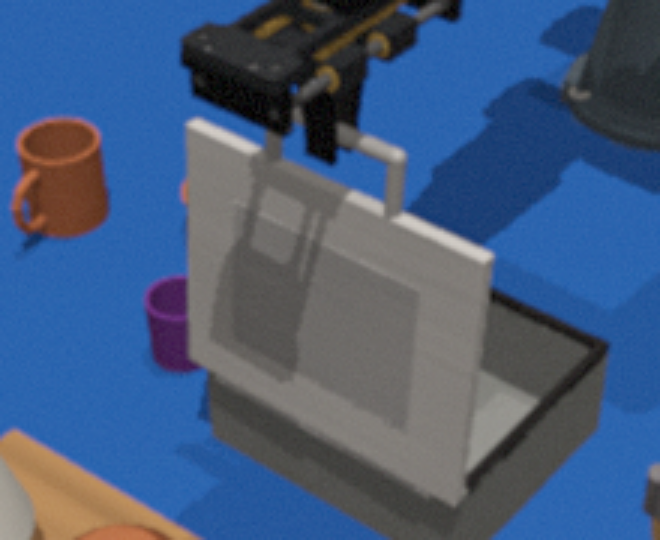

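The bar is gripped near its middle, with the opening reading 11 mm and almost no force. I'll work out the arc about the hinge in tool axes.

```bash
cat > arc.py <<'E'
import sys, numpy as np
a,b,n=float(sys.argv[1]),float(sys.argv[2]),int(sys.argv[3])
f=np.linspace(a,b,n+1)[1:]; r=.2481
print("; ".join(f"0 {r*(np.cos(a)-np.cos(x)):.4f} {r*(np.sin(a)-np.sin(x)):.4f} 0 0 0" for x in f))
E
for s in "1.516 1.2 10" "1.2 0.8 12" "0.8 0.4 12" "0.4 0.12 10"; do echo "$s"; python3 arc.py $s; done
```

```text
1.516 1.2 10
0 -0.0078 0.0006 0 0 0; 0 -0.0156 0.0014 0 0 0; 0 -0.0234 0.0024 0 0 0; 0 -0.0311 0.0037 0 0 0; 0 -0.0388 0.0052 0 0 0; 0 -0.0464 0.0070 0 0 0; 0 -0.0540 0.0090 0 0 0; 0 -0.0615 0.0113 0 0 0; 0 -0.0690 0.0138 0 0 0; 0 -0.0763 0.0165 0 0 0
1.2 0.8 12
0 -0.0077 0.0031 0 0 0; 0 -0.0152 0.0065 0 0 0; 0 -0.0226 0.0101 0 0 0; 0 -0.0299 0.0140 0 0 0; 0 -0.0371 0.0181 0 0 0; 0 -0.0441 0.0225 0 0 0; 0 -0.0510 0.0271 0 0 0; 0 -0.0578 0.0319 0 0 0; 0 -0.0643 0.0369 0 0 0; 0 -0.0707 0.0421 0 0 0; 0 -0.0769 0.0476 0 0 0; 0 -0.0830 0.0533 0 0 0
0.8 0.4 12
0 -0.0058 0.0059 0 0 0; 0 -0.0115 0.0119 0 0 0; 0 -0.0169 0.0181 0 0 0; 0 -0.0221 0.0246 0 0 0; 0 -0.0271 0.0311 0 0 0; 0 -0.0319 0.0379 0 0 0; 0 -0.0365 0.0448 0 0 0; 0 -0.0408 0.0518 0 0 0; 0 -0.0449 0.0590 0 0 0; 0 -0.0487 0.0664 0 0 0; 0 -0.0523 0.0738 0 0 0; 0 -0.0557 0.0814 0 0 0
0.4 0.12 10
0 -0.0026 0.0064 0 0 0; 0 -0.0050 0.0129 0 0 0; 0 -0.0073 0.0195 0 0 0; 0 -0.0094 0.0261 0 0 0; 0 -0.0112 0.0328 0 0 0; 0 -0.0129 0.0396 0 0 0; 0 -0.0144 0.0464 0 0 0; 0 -0.0158 0.0532 0 0 0; 0 -0.0169 0.0600 0 0 0; 0 -0.0178 0.0669 0 0 0
```

```bash
python3 -m handwheel '0 -0.004 0.0003 0 0 0; 0 -0.008 0.0006 0 0 0; 0 -0.0156 0.0014 0 0 0; 0 -0.0234 0.0024 0 0 0; 0 -0.0311 0.0037 0 0 0; 0 -0.0388 0.0052 0 0 0; 0 -0.0464 0.007 0 0 0; 0 -0.054 0.009 0 0 0; 0 -0.0615 0.0113 0 0 0; 0 -0.069 0.0138 0 0 0; 0 -0.0763 0.0165 0 0 0'; python3 -c "
from h import *
s=sensors.observe();print(s['wrist_force'],s['torque'])"
```

```text
t: 16.95
position: [0.5822, 0.07, 0.3263]
ee_rot: [-3.141, 0.0, 1.539]
wrist_force: [0.0, -0.5, -0.5]
opening: 0.125
finger_force: 30.0
[ 0.00255416 -0.52323096 -0.52577397] [-0.1709086  -0.52096554  0.00239373]
```

```bash
python3 -m handwheel '0 -0.0077 0.0031 0 0 0; 0 -0.0152 0.0065 0 0 0; 0 -0.0226 0.0101 0 0 0; 0 -0.0299 0.014 0 0 0; 0 -0.0371 0.0181 0 0 0; 0 -0.0441 0.0225 0 0 0; 0 -0.051 0.0271 0 0 0; 0 -0.0578 0.0319 0 0 0; 0 -0.0643 0.0369 0 0 0; 0 -0.0707 0.0421 0 0 0; 0 -0.0769 0.0476 0 0 0; 0 -0.083 0.0533 0 0 0; 0 -0.083 0.0533 0 0 0'; python3 -c "
from h import *
s=sensors.observe();print(s['wrist_force'],s['torque'])"
```

```text
t: 18.25
position: [0.4986, 0.0729, 0.2719]
ee_rot: [-3.139, -0.0, 1.539]
wrist_force: [1.1, 0.3, -3.8]
opening: 0.129
finger_force: 30.0
[ 1.09312418  0.25919925 -3.79698282] [ 0.09867925 -0.38820494 -0.01187645]
```

```bash
python3 -m handwheel '0 -0.0058 0.0059 0 0 0; 0 -0.0115 0.0119 0 0 0; 0 -0.0169 0.0181 0 0 0; 0 -0.0221 0.0246 0 0 0; 0 -0.0271 0.0311 0 0 0; 0 -0.0319 0.0379 0 0 0; 0 -0.0365 0.0448 0 0 0; 0 -0.0408 0.0518 0 0 0; 0 -0.0449 0.059 0 0 0; 0 -0.0487 0.0664 0 0 0; 0 -0.0523 0.0738 0 0 0; 0 -0.0557 0.0814 0 0 0; 0 -0.0557 0.0814 0 0 0'; python3 -c "
from h import *
s=sensors.observe();print(s['wrist_force'],s['torque'],s['joint_pos'])"
```

```text
t: 19.55
position: [0.4442, 0.0745, 0.1908]
ee_rot: [-3.141, -0.0, 1.539]
wrist_force: [2.2, 2.3, -4.4]
opening: 0.125
finger_force: 30.0
[ 2.16720274  2.2950867  -4.37366405] [ 0.38835129 -0.63805524  0.00584666] [-8.28674693e-02  3.87973789e-01  1.91739254e+00  1.74760560e-04
  8.36935386e-01 -5.08343322e-02]
```

```bash
python3 -m handwheel '0 -0.0026 0.0064 0 0 0; 0 -0.005 0.0129 0 0 0; 0 -0.0073 0.0195 0 0 0; 0 -0.0094 0.0261 0 0 0; 0 -0.0112 0.0328 0 0 0; 0 -0.0129 0.0396 0 0 0; 0 -0.0144 0.0464 0 0 0; 0 -0.0158 0.0532 0 0 0; 0 -0.0169 0.06 0 0 0; 0 -0.0178 0.0669 0 0 0; 0 -0.0178 0.0669 0 0 0'; python3 -c "
from h import *
s=sensors.observe();print(s['wrist_force'],s['torque'])"; python3 arc.py 0.12 0.06 10
```

```text
t: 20.65
position: [0.4276, 0.075, 0.1241]
ee_rot: [3.14, 0.0, 1.539]
wrist_force: [4.5, 4.1, -4.2]
opening: 0.126
finger_force: 30.0
[ 4.52937126  4.05854119 -4.21544564] [ 0.59341131 -1.08629941  0.00225357]
0 -0.0002 0.0015 0 0 0; 0 -0.0003 0.0030 0 0 0; 0 -0.0005 0.0044 0 0 0; 0 -0.0006 0.0059 0 0 0; 0 -0.0008 0.0074 0 0 0; 0 -0.0009 0.0089 0 0 0; 0 -0.0010 0.0104 0 0 0; 0 -0.0011 0.0119 0 0 0; 0 -0.0012 0.0133 0 0 0; 0 -0.0013 0.0148 0 0 0
```

```bash
python3 -m handwheel '0 0 0.001 0 0 0; 0 0 0.002 0 0 0; 0 0 0.003 0 0 0; 0.0005 0 0.004 0 0 0; 0.0005 0 0.005 0 0 0; 0.0005 0 0.006 0 0 0; 0.0005 0 0.007 0 0 0; 0.0005 0 0.008 0 0 0; 0.0005 0 0.009 0 0 0; 0.0005 0 0.01 0 0 0; 0.0005 0 0.011 0 0 0; 0.0005 0 0.012 0 0 0; 0.0005 0 0.012 0 0 0'; python3 -c "
from h import *
s=sensors.observe();print(s['wrist_force'],s['torque'])"
```

```text
t: 21.95
position: [0.4269, 0.0753, 0.1133]
ee_rot: [3.141, 0.001, 1.539]
wrist_force: [3.5, -3.4, 2.5]
opening: 0.127
finger_force: 30.0
[ 3.48341899 -3.35590744  2.52101854] [-0.55023219 -0.86111186  0.03662092]
```

```bash
python3 -m handwheel '-0.0002 0 0.0003 0 0 0; -0.0002 0 0.0006 0 0 0; -0.0002 0 0.0008 0 0 0; -0.0002 0 0.001 0 0 0; -0.0002 0 0.001 0 0 0' | sed -n 2,4p
python3 -m handwheel '0 0 0.0003 0 0 0; 0 0 0.0006 0 0 0; 0 0 0.0008 0 0 0; 0 0 0.001 0 0 0; 0 0 0.001 0 0 0'| sed -n 2,4p
```

```text
position: [0.4268, 0.0753, 0.1125]
ee_rot: [3.141, 0.0, 1.539]
wrist_force: [3.3, -2.6, 6.9]
position: [0.4268, 0.0753, 0.1116]
ee_rot: [3.141, 0.0, 1.539]
wrist_force: [3.0, -3.9, 5.8]
```

```bash
python3 -m handwheel '-0.0002 0 0.0002 0 0 0; -0.0002 0 0.0004 0 0 0; -0.0002 0 0.0006 0 0 0; -0.0002 0 0.0008 0 0 0; -0.0002 0 0.001 0 0 0; -0.0002 0 0.0012 0 0 0; -0.0002 0 0.0014 0 0 0; -0.0002 0 0.0015 0 0 0'| sed -n 2,4p
python3 -m handwheel '0 0 0.0002 0 0 0; 0 0 0.0004 0 0 0; 0 0 0.0006 0 0 0; 0 0 0.0008 0 0 0; 0 0 0.001 0 0 0; 0 0 0.001 0 0 0'| sed -n 2,4p
```

```text
position: [0.4268, 0.0753, 0.1101]
ee_rot: [3.141, -0.0, 1.539]
wrist_force: [2.0, -1.9, 7.4]
position: [0.4267, 0.0752, 0.1091]
ee_rot: [3.141, -0.0, 1.539]
wrist_force: [2.6, -1.9, 6.6]
```

```bash
for i in 1; do python3 -m handwheel '0 0 0.0002 0 0 0; 0 0 0.0004 0 0 0; 0 0 0.0006 0 0 0; 0 0 0.0008 0 0 0; 0 0 0.001 0 0 0; 0 0 0.001 0 0 0'| sed -n 2,4p; done
python3 -m handwheel '0 0 0.0002 0 0 0; 0 0 0.0004 0 0 0; 0 0 0.0006 0 0 0; 0 0 0.0008 0 0 0; 0 0 0.001 0 0 0; 0 0 0.001 0 0 0'| sed -n 2,4p
```

```text
position: [0.4267, 0.0752, 0.108]
ee_rot: [3.141, -0.0, 1.539]
wrist_force: [2.1, -1.1, 7.4]
position: [0.4266, 0.0752, 0.107]
ee_rot: [3.141, -0.0, 1.539]
wrist_force: [2.7, -2.1, 7.5]
```

```bash
python3 -m handwheel '0 0 0.0002 0 0 0; 0 0 0.0004 0 0 0; 0 0 0.0006 0 0 0; 0 0 0.0008 0 0 0; 0 0 0.001 0 0 0; 0 0 0.001 0 0 0'| sed -n 2,4p
python3 -m handwheel '0 0 0.0002 0 0 0; 0 0 0.0004 0 0 0; 0 0 0.0005 0 0 0; 0 0 0.0005 0 0 0'| sed -n 2,4p
```

```text
position: [0.4266, 0.0753, 0.1063]
ee_rot: [3.141, -0.0, 1.539]
wrist_force: [3.1, -2.1, 9.5]
position: [0.4266, 0.0753, 0.1062]
ee_rot: [3.141, 0.0, 1.539]
wrist_force: [2.3, -2.1, 14.5]
```

The TCP stopped at z = 0.106 while the force rose to 14.5 N, so the seal looks bottomed. I'll ease off, open only a little because the lid edge is close, retreat upward and check the lid angle.

```bash
python3 -m handwheel '0 0 -0.0003 0 0 0; 0 0 -0.0006 0 0 0; 0 0 -0.0009 0 0 0; 0 0 -0.0009 0 0 0'| sed -n 2,4p
python3 -m handwheel '0 0 0 0 0 0; 0 0 0 0 0 0; 0 0 0 0 0 0; 0 0 0 0 0 0' 0.35
python3 -m handwheel '0 0 -0.01 0 0 0; 0 0 -0.03 0 0 0; 0 0 -0.06 0 0 0; 0 0 -0.09 0 0 0; 0 0 -0.12 0 0 0; 0 0 -0.14 0 0 0; 0 0 -0.14 0 0 0; 0 0 -0.14 0 0 0'
python3 - <<'E'
from h import *
t=imaging.get_image("top"); s=imaging.get_image("scene")
cv2.imwrite("pics/t5.png",t["color"][:,:,::-1])
cv2.imwrite("pics/s5.png",cv2.resize(s["color"][130:310,210:430],None,fx=3.3,fy=3.3,interpolation=cv2.INTER_CUBIC)[:,:,::-1])
yaw=-.031; h=np.array([.673,.067]); ex=np.array([np.cos(yaw),np.sin(yaw)]); ey=np.array([-ex[1],ex[0]])
for th in (0,.02,.04):
  P=[]
  for r,y,z in ((.208,.125,.012),(.208,-.125,.012),(.248,.05,.006),(.248,-.05,.006)):
    xy=h-ex*(r*np.cos(th)-z*np.sin(th))+ey*y; P.append([*xy,.087+r*np.sin(th)+z*np.cos(th)])
  print(th,"scene crop px",((proj(s,P)-[210,130])*3.3).round(0).tolist())
E
```

```text
position: [0.4266, 0.0753, 0.1064]
ee_rot: [3.141, -0.0, 1.539]
wrist_force: [2.8, -1.1, 7.2]
t: 27.35
position: [0.4249, 0.0755, 0.1054]
ee_rot: [-3.138, -0.0, 1.539]
wrist_force: [-0.9, 0.2, 0.1]
opening: 0.331
finger_force: 0.0
t: 28.15
position: [0.4261, 0.0753, 0.2462]
ee_rot: [3.141, -0.0, 1.539]
wrist_force: [-0.5, -0.2, -0.1]
opening: 0.347
finger_force: 0.0
0 scene crop px [[680.0, 367.0], [399.0, 235.0], [620.0, 304.0], [509.0, 253.0]]
0.02 scene crop px [[681.0, 363.0], [399.0, 231.0], [620.0, 299.0], [509.0, 248.0]]
0.04 scene crop px [[681.0, 358.0], [399.0, 227.0], [621.0, 294.0], [509.0, 243.0]]
```

View pics/s5.png

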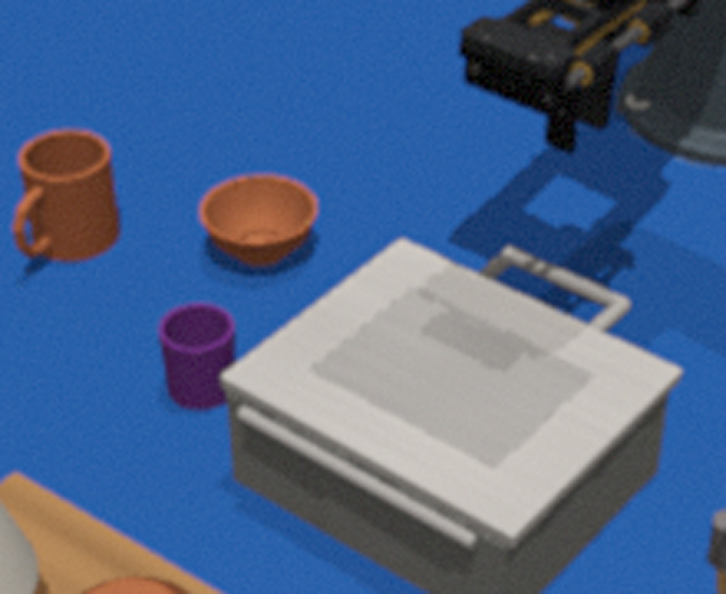

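The crop shows the lid flat on the box. Its front corners are at (682,372) and (402,237), matching the 0 rad prediction, and the mug, bowl and purple cup have not moved. As a cheap check I'll press the bar gently with closed fingertips. If the lid is home, contact should be hard at TCP z ≈ 0.124.

```bash
python3 -m handwheel '0 0 0.01 0 0 0; 0 0 0.03 0 0 0; 0 0 0.05 0 0 0; 0 0 0.07 0 0 0; 0 0 0.09 0 0 0; 0 0 0.1 0 0 0; 0 0 0.11 0 0 0; 0 0 0.114 0 0 0; 0 0 0.116 0 0 0; 0 0 0.117 0 0 0; 0 0 0.117 0 0 0' 0.0
python3 -m handwheel '0 0 0.0005 0 0 0; 0 0 0.001 0 0 0; 0 0 0.0015 0 0 0; 0 0 0.002 0 0 0; 0 0 0.002 0 0 0'| sed -n 2,4p
python3 -m handwheel '0 0 0.0005 0 0 0; 0 0 0.001 0 0 0; 0 0 0.001 0 0 0'| sed -n 2,4p
```

```text
t: 29.35
position: [0.4269, 0.0752, 0.1292]
ee_rot: [3.141, 0.0, 1.539]
wrist_force: [0.0, -0.7, -0.3]
opening: 0.004
finger_force: 0.0
position: [0.4266, 0.0752, 0.1268]
ee_rot: [-3.142, -0.0, 1.539]
wrist_force: [0.2, 0.4, 0.3]
position: [0.4266, 0.0752, 0.1258]
ee_rot: [-3.141, -0.0, 1.539]
wrist_force: [0.2, 0.0, -0.1]
```

```bash
python3 -m handwheel '0 0 0.0003 0 0 0; 0 0 0.0006 0 0 0; 0 0 0.001 0 0 0; 0 0 0.001 0 0 0'| sed -n 2,4p
python3 -m handwheel '0 0 0.0003 0 0 0; 0 0 0.0006 0 0 0; 0 0 0.001 0 0 0; 0 0 0.001 0 0 0'| sed -n 2,4p
```

```text
position: [0.4266, 0.0752, 0.1248]
ee_rot: [-3.141, -0.0, 1.539]
wrist_force: [-0.5, -0.2, 0.1]
position: [0.4267, 0.0752, 0.1241]
ee_rot: [3.141, 0.0, 1.539]
wrist_force: [-0.6, -0.2, 3.2]
```

Contact came at 0.1241, as predicted. Now a short firm press of about 10–13 N to confirm it is hard.

```bash
python3 -m handwheel '0 0 0.0003 0 0 0; 0 0 0.0005 0 0 0; 0 0 0.0005 0 0 0; 0 0 0.0005 0 0 0'| sed -n 2,4p
python3 -m handwheel '0 0 0.0002 0 0 0; 0 0 0.0004 0 0 0; 0 0 0.0004 0 0 0; 0 0 0.0004 0 0 0'| sed -n 2,4p
```

```text
position: [0.4266, 0.0752, 0.124]
ee_rot: [3.141, 0.0, 1.539]
wrist_force: [-1.3, 0.0, 8.5]
position: [0.4266, 0.0752, 0.1239]
ee_rot: [3.141, 0.0, 1.539]
wrist_force: [-2.6, 0.1, 11.4]
```

The contact is hard: 11.4 N moved it only 0.1 mm. The lid is home, so I'll retreat and hand in.

```bash
python3 -m handwheel '0 0 -0.002 0 0 0; 0 0 -0.01 0 0 0; 0 0 -0.03 0 0 0; 0 0 -0.06 0 0 0; 0 0 -0.1 0 0 0; 0 0 -0.14 0 0 0; 0 0 -0.15 0 0 0; 0 0 -0.15 0 0 0; 0 0 -0.15 0 0 0; 0 0 -0.15 0 0 0' && python3 -c "
from cell import ticket
print(ticket.hand_in())"
```

```text
t: 32.75
position: [0.4254, 0.0752, 0.2713]
ee_rot: [-3.138, -0.0, 1.539]
wrist_force: [-0.5, -0.6, 0.1]
opening: 0.009
finger_force: 0.0
the job is handed in; nothing more can be done
None
```

The job is handed in at 32.75 s: the tumbler was set down gently and last seen standing in the damp box, and the lid was lowered slowly and pressed fully home with at most 14.5 N read on the grip bar (limit about 22 N); no other pots were touched.

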